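Nest the compounding cups and hold the pestle level over its cradle

ROBOT

A 7-joint arm with a two-finger parallel gripper is mounted at the origin on the work surface. World frame = base frame: x ahead of the robot, y to its left, z up, the work surface at z = 0. Lengths are in mm, angles in degrees, forces in N, time in s.
With the tool pointing down it reaches from about 350 to 900 mm from the base axis. Payload 7.2 kg.
Tool frame: the origin (TCP) lies midway between the tips of the shut fingers; the grasp point (between the pads) lies 19 mm behind it; z points along the fingers, y is the direction in which the jaws open and shut (so a half turn about z gives the same grasp; the last joint's range is limited). The gripper opens to 85 mm and grips with 20 to 120 N. Pads are 22 mm wide; open, the fingers measure 114 mm over their backs; the gripper's body (76 mm by 85 mm) begins 54 mm behind the grasp point. The pads swing forward as they close: fully open they stand 13 mm farther back than shut.
Start: joints at [72.009, 23.554, -0.728, 91.456, 0.321, 64.991, -4.71], TCP at [152.071, -606.222, 192.197] pointing down, gripper open.
Joint ranges: [-169.25, 169.25], [-16.82, 113.86], [-84.01, 82.57], [7.8, 145.47], [-59.2, 239.2], [7.22, 106.19], [-163.78, 163.78]. Speed limits (degrees/s): [136.94, 136.94, 172.46, 172.46, 180, 180, 180].

INTERFACE

Orientations are given as [roll, pitch, yaw] about the fixed x, y, z axes, in that order (R = Rz(yaw) Ry(pitch) Rx(roll)).
In Python, from rig import ctrl gives the robot as it stands. The module is installed in compiled form; this text tells all that it offers.
- The arm moves only by the tool play_rows, never from a script. Its argument "rows" is a list of rows, each an object with "travel": the shift along the tool's x, y, z in units of 60 mm (1.0 is 60 mm), a list of three; "roll": the turn about the tool's z in units of 8 degrees (1.0 is 8 degrees). A call has 1 to 8 rows; each row is the pose to reach, as a shift and turn from the pose measured when the call began, along the tool's axes at that moment; what a row does not reach only later rows make up. A row lasts 1/8 s, in which the tool goes at most 62.5 mm and 10.7 degrees, less where a joint would pass 70% of its speed; a pose out of reach is approached as far as the arm can. A call with a gripper value outside its range is refused whole. "gripper" is the finger opening in mm, from 0 to 85.4, set as the call begins (left out, the last holds). The fingers move at their own pace and stop on an object; "grip_force" is the grip in N (left out, the last holds). Time passes only in rows, so rows that repeat a pose let the fingers close. It gives the time, the measured TCP pose, the force and the opening at its end, in the units of the state.
- ctrl.observe(): the state, without advancing time (a new reading comes with each control period).
- ctrl.snapshot(name): name is "scene" or "side" or "wrist"; returns the picture (400x640x3 uint8, blue, green, red); there is no depth.
- ctrl.calibration(name): a dict with "fx", "fy", "cx", "cy" (pixels), "world_to_cam" (4x4, takes a point from world to camera coordinates); the wrist camera has in their place "tool_from_camera" (4x4, takes a point from camera to tool coordinates, whose origin is the TCP and whose axes are the flange's). Camera axes: x right, y up, looking along -z (the intrinsics and any distortion apply to the point x, -y, -z); pixel columns grow to the right and rows downward; lengths in mm; the calibration is good to about 2 mm. The wrist camera is an equidistant fisheye: a pixel r from the principal point sees the ray r / f radians off the axis. A picture is of the moment at which its call begins: read the wrist's pose just before it. calibration takes no time and is no camera call.
- ctrl.sign_off(): hands the job in, once; it reports no verdict.
The state is a dict: "time": time; "joints": joint angles; "qvel": joint speeds; "joint_torque": joint torques, N m; "ee_pos": TCP position; "tcp_rot": TCP orientation; "contact_force": force on the tool from outside, world axes, zero at the start; "wrist_torque": the same for the moment, N m; "width": finger opening in mm.
Only numpy, scipy, OpenCV 4.12 (cv2) and the standard library are available. Lean on these libraries where they do the work, as an engineer would, in place of code of your own. Each camera call takes 0.05 s, during which the arm holds its last target. There are 200 camera calls.

TASK

Put the pharmacy's compounding set away in its storage stand: set the middle cup down inside the large cup fixed on the stand, then the small cup inside the middle one, lowering each onto its floor, not dropping it. Then lift the porcelain pestle off its drying rest, gripping it at its balance point, and finish still holding it level and still, about 10 cm above the stand's empty cradle, in line with it and with its thick head over the wide notch, so that a colleague can inspect it. Do not knock the bottles and the carton about.

Things in the scene. Friction and masses are not known exactly. Their poses are not given: they have to be found in the camera images.
- stand: Fixed aluminium stand; base plate 240 (x) x 190 (y) x 8 mm, origin under its centre on the table, x along the cradle from wide (head) to narrow notch. The large steel cup (rim 86 mm outer, 78 inner diameter, about 74 inside at the floor, 40 mm tall) is fixed on it at y = -45 mm; the pestle's cradle, two open dark V notches at most 47 mm above the table, lies at y = +50 mm.
- cup_floor (a point): Centre of the large cup's inner floor, 13 mm above the table; its rim is 35 mm higher. Axes as the stand.
- cradle_balance (a point): Where the pestle's balance point would be if it lay in the stand's cradle: 45 mm above the table, axes as the stand. The wide notch lies 52 mm towards -x, the narrow one 110 mm towards +x.
- cradle_head (a point): Wide notch of the stand's cradle: where the axis of the pestle's head would lie, 45 mm above the table.
- cradle_tail (a point): Narrow notch of the stand's cradle: where the axis of the pestle's handle would lie, 45 mm above the table.
- rest: Fixed grey plastic drying rest, base 200 x 70 x 6 mm, on which the pestle lies at the start in two V notches like the stand's (at x = -52 and +110 mm, each 16 mm long in x, at most 47 mm tall; free between them). Origin on the table right under the pestle's balance point, x along the pestle.
- mid_cup_centre (a point): Centre, half-way up, of the loose middle cup: plain steel, open, standing upright, 68 mm tall, 60 mm outer diameter at the rim narrowing to 56 at the foot, wall 3.5 mm, floor 10 mm thick, about 0.2 kg. Standing in the large cup it reaches 33 mm above the large rim.
- small_cup_centre (a point): Centre, half-way up, of the loose small cup: plain steel, open, standing upright, narrow, 88 mm tall, 38 mm outer diameter at the rim narrowing to 35 at the foot, wall 3 mm, floor 10 mm thick, about 0.12 kg. Standing in the middle cup it reaches 30 mm above the middle rim.
- pestle_balance (a point): Balance point of the loose white porcelain pestle, on its axis; x runs from head to handle. 210 mm long, about 0.23 kg: head 40 mm in diameter and 40 mm long, then round handle 18 mm in diameter. The balance point is on the handle, 72 mm from the head's end face, 30 mm beyond the head, 33 mm nearer the head than mid-length. Lies level on the rest, axis 45 mm above the table.
- pestle_head (a point): Point on the pestle's axis inside its head, 52 mm from the balance point towards the head.
- pestle_tail (a point): Point on the pestle's axis in its handle, 110 mm from the balance point towards the handle's end.
- bottle_a_centre (a point): Bystander: amber bottle, 52 mm diameter, 105 mm tall, at the far side of the table; point 50 mm up.
- bottle_b_centre (a point): Bystander: amber bottle, 52 mm diameter, 105 mm tall, at the far side of the table; point 50 mm up.
- carton_centre (a point): Bystander: medicine carton 50 x 110 x 60 mm with an orange band, at the far side of the table; its centre.
- mid_cup: The middle cup; origin at the centre of its underside.
- small_cup: The small cup; origin at the centre of its underside.
- pestle: The pestle; origin at its balance point, x from head to handle.
Not all that is in view belongs to the job. Of the things like the pestle, leave any that is red; of the rest the larger one is meant.

How it is judged (in metres and radians):
On the way, in this order (a step that is already met when the one before it is completed fails the run):
1. The middle cup stands released in the large cup (horizontal distance between mid_cup_centre and cup_floor below 0.015 m and z of mid_cup_centre in the frame of cup_floor between 0.029 and 0.038 m and angle between mid_cup_centre's own z axis and vertical below 0.08 rad and contact force between mid_cup and the fingers below 0.05 N and linear speed of mid_cup below 0.03 m/s), for 0.2 s.
2. The small cup stands released in the middle cup, which stands in the large cup (horizontal distance between mid_cup_centre and cup_floor below 0.015 m and z of mid_cup_centre in the frame of cup_floor between 0.029 and 0.038 m and angle between each of mid_cup_centre, small_cup_centre's own z axis and vertical below 0.08 rad and horizontal distance between small_cup_centre and mid_cup_centre below 0.012 m and z of small_cup_centre in the frame of cup_floor between 0.049 and 0.059 m and contact force between small_cup and the fingers below 0.05 N and linear speed of small_cup below 0.03 m/s), for 0.2 s.
3. The pestle is lifted clear of its rest in the fingers (horizontal distance between mid_cup_centre and cup_floor below 0.015 m and z of mid_cup_centre in the frame of cup_floor between 0.029 and 0.038 m and angle between each of mid_cup_centre, small_cup_centre's own z axis and vertical below 0.08 rad and horizontal distance between small_cup_centre and mid_cup_centre below 0.012 m and z of small_cup_centre in the frame of cup_floor between 0.049 and 0.059 m and contact force between pestle and the fingers above 0.5 N and height (world z) of pestle_balance above 0.08 m and contact force between pestle and rest below 0.05 N), for 0.2 s.
At the end, for the whole second after the job is handed in: Pestle held still by the fingers alone, level within 5 deg, gripped within 18 mm of its balance point, 60-150 mm above its cradle place, head and handle within 22 mm of over their notches; middle cup upright on the large cup's floor, small cup upright on the middle one's, released, at rest (all of step 2 and contact force between mid_cup and the fingers below 0.05 N and linear speed of mid_cup below 0.03 m/s and contact force between pestle and the fingers above 0.5 N and contact force between pestle and stand below 0.05 N and contact force between pestle and mid_cup below 0.05 N and contact force between pestle and small_cup below 0.05 N and contact force between pestle and rest below 0.05 N and z of pestle_balance in the frame of cradle_balance between 0.06 and 0.15 m and horizontal distance between pestle_head and cradle_head below 0.022 m and horizontal distance between pestle_tail and cradle_tail below 0.022 m and angle between pestle_balance's own x axis and vertical between 1.4808 and 1.6608 rad and x of the grasp point in the frame of pestle_balance between -0.018 and 0.018 m and linear speed of pestle below 0.02 m/s and angular speed of pestle below 0.15 rad/s); the arm keeps its last pose, push and grip.
It fails at once if A bystander is pushed more than 30 mm or knocked over (bottle_a) (distance of bottle_a_centre from where it was at the start of the episode above 0.03 m or angle between bottle_a_centre's own z axis and vertical above 0.5 rad).
It fails at once if A bystander is pushed more than 30 mm or knocked over (bottle_b) (distance of bottle_b_centre from where it was at the start of the episode above 0.03 m or angle between bottle_b_centre's own z axis and vertical above 0.5 rad).
It fails at once if A bystander is pushed more than 30 mm or knocked over (carton) (distance of carton_centre from where it was at the start of the episode above 0.03 m or angle between carton_centre's own z axis and vertical above 0.5 rad).
It fails at once if The middle cup is dropped (falls freely from more than about 25 mm) (linear speed of mid_cup above 0.7 m/s and contact force between mid_cup and the fingers below 0.05 N).
It fails at once if The small cup is dropped (falls freely from more than about 25 mm) (linear speed of small_cup above 0.7 m/s and contact force between small_cup and the fingers below 0.05 N).
It also fails if it takes over 64 s, if anything falls off the work surface, if the arm or the gripper's body presses on something with over 40 N, if the wrist force passes 120 N, or if a joint passes its speed limit or range.

## Working session

There is one attempt and no reset: what is moved stays moved. The work goes in short steps, Python scripts to look and compute and a tool call to move; the robot and the scene stay as the last step left them, time stands still between calls to the robot, and variables do not carry over. Pictures are saved under pics/ and viewed, about 8 in all and at most 12, crops included, and the job is handed in when it is done.

Besides the shell and the picture viewer there is one more tool, called after "Call:" as name(argument=value, ...) on one line, values as JSON. play_rows: Moves the arm, as the interface text tells. Its arguments: {"type":"object","properties":{"rows":{"type":"array"},"gripper":{"type":"number"},"grip_force":{"type":"number"}},"required":["rows"]}

```bash
mkdir -p pics
cat > h.py <<'E'
import numpy as np, cv2
from rig import ctrl
from scipy.spatial.transform import Rotation as R
def ray(cam,u,v,st=None):
    c=ctrl.calibration(cam)
    if cam!="wrist":
        T=np.linalg.inv(np.array(c["world_to_cam"]))
        d=np.array([(u-c["cx"])/c["fx"],-(v-c["cy"])/c["fy"],-1.])
    else:
        x,y=(u-c["cx"])/c["fx"],(v-c["cy"])/c["fy"]; r=np.hypot(x,y)+1e-12
        d=np.array([np.sin(r)*x/r,-np.sin(r)*y/r,-np.cos(r)])
        W=np.eye(4);W[:3,:3]=R.from_euler('xyz',st["tcp_rot"],degrees=True).as_matrix();W[:3,3]=st["ee_pos"]
        T=W@np.array(c["tool_from_camera"])
    return T[:3,3],T[:3,:3]@d
def onz(cam,u,v,z,st=None):
    o,d=ray(cam,u,v,st); return o+d*(z-o[2])/d[2]
def proj(cam,p,st=None):
    c=ctrl.calibration(cam); p=np.append(p,1)
    if cam!="wrist":
        q=np.array(c["world_to_cam"])@p; return c["cx"]+c["fx"]*q[0]/-q[2],c["cy"]-c["fy"]*q[1]/-q[2]
    W=np.eye(4);W[:3,:3]=R.from_euler('xyz',st["tcp_rot"],degrees=True).as_matrix();W[:3,3]=st["ee_pos"]
    q=np.linalg.inv(W@np.array(c["tool_from_camera"]))@p
    v=np.array([q[0],-q[1],-q[2]]);th=np.arctan2(np.hypot(v[0],v[1]),v[2]);n=np.hypot(v[0],v[1])+1e-9
    return c["cx"]+c["fx"]*th*v[0]/n,c["cy"]+c["fy"]*th*v[1]/n
def toolmove(target,st):
    "rows units travel to world target from state"
    M=R.from_euler('xyz',st["tcp_rot"],degrees=True).as_matrix()
    return np.round(M.T@(np.array(target)-st["ee_pos"])/60,3)
E
python3 - <<'E'
from h import *
st=ctrl.observe(); print({k:np.round(st[k],2) for k in st})
ims=[ctrl.snapshot(n) for n in("scene","side","wrist")]
for n,i in zip(("scene","side","wrist"),ims):
    cv2.imwrite(f"pics/{n}0.png",i); c=ctrl.calibration(n); print(n,c)
E
```

```text
{'time': np.float64(0.0), 'joints': array([72.01, 23.6 , -0.73, 91.51,  0.32, 64.99, -4.71]), 'qvel': array([-0.05,  0.  ,  0.01,  0.09,  0.05,  0.04, -0.06]), 'joint_torque': array([-0.000e+00, -6.006e+01,  6.800e-01, -2.994e+01,  1.000e-02,
        1.000e-02, -0.000e+00]), 'ee_pos': array([ 151.91, -605.67,  191.33]), 'tcp_rot': array([-1.7991e+02,  1.0000e-02,  1.4090e+01]), 'contact_force': array([-1.18, -0.16,  0.62]), 'wrist_torque': array([-0.01,  0.01, -0.02]), 'width': np.float64(85.68)}
scene {'fx': 467.07319546361464, 'fy': 467.07319546361464, 'cx': 310.83322240231627, 'cy': 197.17495797549478, 'world_to_cam': array([[ 5.36635958e-01,  8.43791396e-01, -6.15861760e-03,
        -2.78710453e+02],
       [-4.90672863e-01,  3.17980119e-01,  8.11251370e-01,
         2.18252115e+02],
       [ 6.86485244e-01, -4.32324790e-01,  5.84665106e-01,
        -1.52029616e+03],
       [ 0.00000000e+00,  0.00000000e+00,  0.00000000e+00,
         1.00000000e+00]])}
side {'fx': 406.06340736210234, 'fy': 406.06340736210234, 'cx': 320.19454672212476, 'cy': 202.03185580561035, 'world_to_cam': array([[-9.39493435e-01, -3.42480657e-01, -7.68663309e-03,
         5.03130101e+02],
       [ 2.21105751e-01, -6.23370924e-01,  7.50013959e-01,
        -1.46781962e+02],
       [-2.61656897e-01,  7.02933632e-01,  6.61377334e-01,
        -8.99986299e+02],
       [ 0.00000000e+00,  0.00000000e+00,  0.00000000e+00,
         1.00000000e+00]])}
wrist {'fx': 309.70691628693146, 'fy': 309.70691628693146, 'cx': 316.59080076134813, 'cy': 196.88793061369964, 'tool_from_camera': array([[ 5.29181165e-04,  9.45352980e-01,  3.26048253e-01,
         8.42623608e+01],
       [ 9.99999761e-01, -6.45291568e-04,  2.47961052e-04,
         8.54457555e-02],
       [ 4.44806908e-04,  3.26048044e-01, -9.45353095e-01,
        -1.81986804e+02],
       [ 0.00000000e+00,  0.00000000e+00,  0.00000000e+00,
         1.00000000e+00]])}
```

View pics/scene0.png

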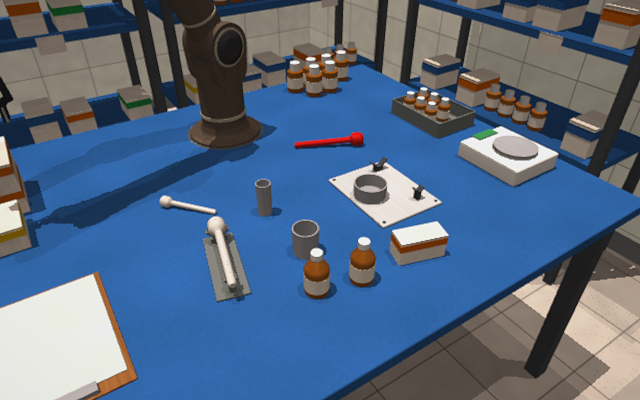

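View pics/side0.png

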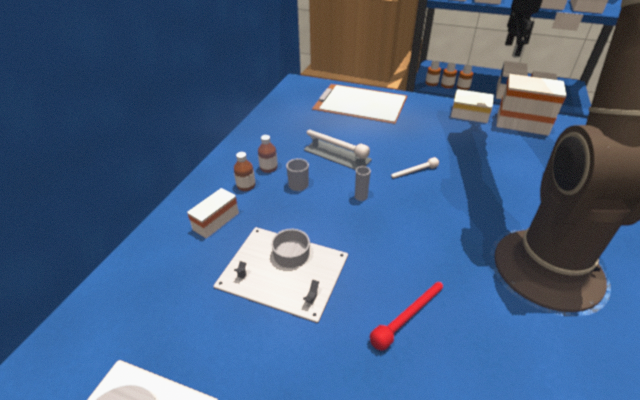

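Scene view: the white pestle-like things are the small one at (190,206), off the rest, and the large one on the grey rest, head (216,225) and tail (233,285). The red one is at (330,141). I choose the large white one on the rest. The small cup is at (263,197), the middle cup at (305,238), and the stand is centred near (385,190). The close crop comes next.

Run:
```python
from h import *
a=cv2.imread("pics/scene0.png")[145:305,150:450]; b=cv2.imread("pics/side0.png")[120:320,210:450]
a=cv2.resize(a,None,fx=2,fy=2,interpolation=3); b=cv2.resize(b,None,fx=2.5,fy=2.5,interpolation=3)[:,:]
b=cv2.resize(b,(336,280))
w=cv2.imread("pics/wrist0.png"); w=cv2.resize(w,(448,280))
im=np.zeros((600,800,3),np.uint8); im[:320,:600]=a; im[320:,:336]=b; im[320:,336:784]=w
cv2.imwrite("pics/m1.png",im)
f=lambda c,u,v,z:np.round(onz(c,u,v,z)[:2])
print("mid",f("scene",305.5,226.5,68),f("side",298,167,68))
print("small",f("scene",263.5,182,88),f("side",362,171.5,88))
print("large",f("scene",370.5,181,48),f("side",291,240,48))
print("p head",f("scene",216,228,45),f("side",361,152,45)," tail",f("scene",233,283,45),f("side",312,135,45))
print("stand corners sc",[f("scene",*p,8) for p in((385,159),(330,181),(388,222),(440,201))])
print("stand corners sd",[f("side",*p,8) for p in((256,231),(347,256),(321,314),(218,282))])
print("notches sc",f("scene",380,163,40),f("scene",418,190,40),"sd",f("side",312,288,40),f("side",241,268,40))
print("bottles",f("scene",317,255,105),f("scene",363,241,105),"carton",f("scene",419,232,60))
```

```text
mid [632. -85.] [627. -80.]
small [456. -93.] [456. -92.]
large [546. 163.] [549. 153.]
p head [ 504. -241.] [ 496. -236.]  tail [ 678. -280.] [ 662. -274.]
stand corners sc [array([433., 309.]), array([441., 111.]), array([662., 128.]), array([668., 294.])]
stand corners sd [array([657., 120.]), array([426., 122.]), array([430., 284.]), array([665., 284.])]
notches sc [482. 248.] [633. 245.] sd [460. 253.] [620. 256.]
bottles [ 754. -135.] [769. -37.] carton [772. 116.]
```

View pics/m1.png

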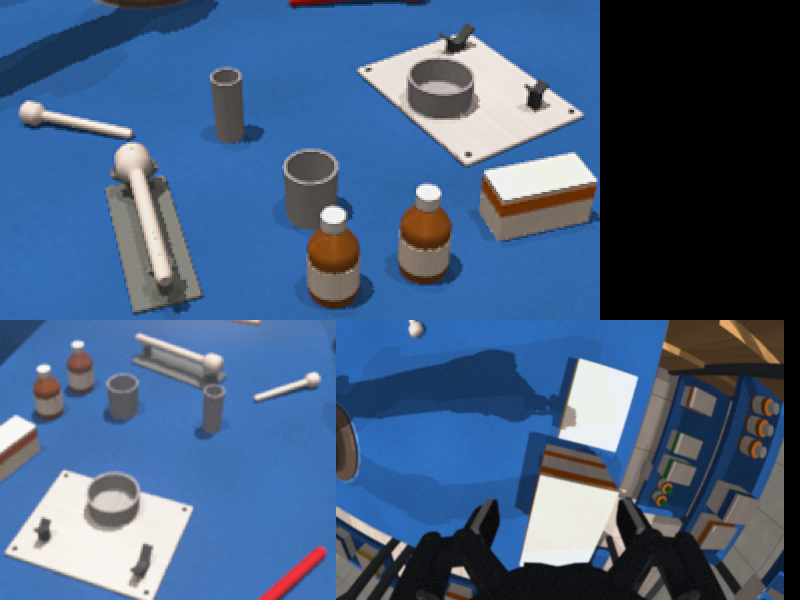

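Call:
play_rows(rows=[{"travel":[0.3,-0.2,-0.8],"roll":0},{"travel":[1.3,-1,-1.8],"roll":0.4},{"travel":[2.3,-1.8,-1.8],"roll":0.9},{"travel":[3.2,-2.5,-1.8],"roll":1.3},{"travel":[4.1,-3.2,-1.8],"roll":1.75},{"travel":[5,-3.9,-1.8],"roll":1.75},{"travel":[5.8,-4.5,-1.8],"roll":1.75},{"travel":[6,-4.7,-1.8],"roll":1.75}], gripper=85, grip_force=30)

```text
time: 1.15
ee_pos: [425.6, -253.5, 299.9]
tcp_rot: [-180.0, 0.0, 0.1]
contact_force: [0.3, -0.5, 0.4]
width: 85.2
```

Call:
play_rows(rows=[{"travel":[0.5,-0.8,0],"roll":0},{"travel":[1,-1.6,0],"roll":0},{"travel":[1.5,-2.4,0],"roll":0},{"travel":[1.9,-3,0],"roll":0},{"travel":[1.9,-3.2,0],"roll":0},{"travel":[1.9,-3.2,0],"roll":0}])

```text
time: 1.9
ee_pos: [538.9, -61.0, 299.7]
tcp_rot: [-180.0, 0.1, 0.2]
contact_force: [0.2, -0.6, 0.9]
width: 84.9
```

Run:
```python
from h import *
st=ctrl.observe(); im=ctrl.snapshot("wrist"); cv2.imwrite("pics/w1.png",im)
import pickle; pickle.dump(st,open("st1.pkl","wb"))
print(st["ee_pos"],st["tcp_rot"])
for n,p in dict(mid=(629,-83,68),small=(456,-92,88),large=(547,158,48),head=(500,-238,45),tail=(670,-277,45),wide=(470,250,45),nar=(630,250,45)).items(): print(n,np.round(proj("wrist",p,st)))
```

```text
[538.9096459  -60.97819488 299.67626853] [-1.79954971e+02  6.12197001e-02  1.53001365e-01]
mid [334.  90.]
small [339. 218.]
large [173. 151.]
head [432. 180.]
tail [463.  71.]
wide [133. 198.]
nar [122. 103.]
```

View pics/w1.png

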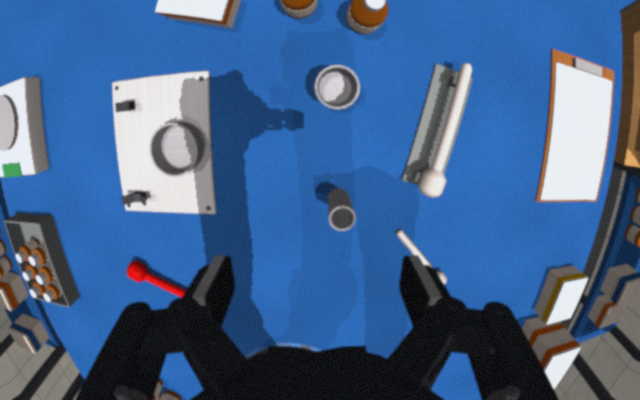

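Wrist view shows the middle cup rim near (337,87), the small cup rim near (342,218), the large cup near (178,147), the pestle head near (432,183) and its tail near (466,68). The wide notch is near (135,198), the narrow one near (125,105). All agree with the fixed cameras.

```bash
cat >> h.py <<'E'
from scipy.optimize import least_squares
def castmany(pts,z,st,cam="wrist"): return np.array([onz(cam,u,v,z,st)[:2] for u,v in pts])
def fitcirc(P,r,c0):
    f=lambda c:np.hypot(P[:,0]-c[0],P[:,1]-c[1])-r
    s=least_squares(f,c0,loss="soft_l1",f_scale=1.0); return s.x,np.mean(np.abs(f(s.x))<2)
E
python3 - <<'E'
from h import *; import pickle
st=pickle.load(open("st1.pkl","rb")); im=cv2.imread("pics/w1.png")
hsv=cv2.cvtColor(im,cv2.COLOR_BGR2HSV)
ed=cv2.Canny(im,60,140)
def edge(c,z,r,tol):
    v,u=np.nonzero(ed); P=castmany(np.c_[u,v][np.hypot(u-c[0],v-c[1])<45],z,st); return P
for n,px,z,r in(("mid",(337,87),68,30),("mid_in",(337,87),68,26.5),("small",(342,218),88,19),("small_in",(342,218),88,16),("large",(178,147),48,43),("large_in",(178,147),48,39)):
    P=edge(px,z,r,0); c0=onz("wrist",*px,z,st)[:2]
    for tol in (10,5,3):
        Q=P[np.abs(np.hypot(*(P-c0).T)-r)<tol]; c0,q=fitcirc(Q,r,c0)
    print(n,c0.round(1),round(q,2),len(Q))
# pestle: white mask
m=((hsv[...,1]<70)&(hsv[...,2]>140)).astype(np.uint8); m[:, :395]=0;m[:,480:]=0;m[205:]=0;m[:55]=0
n,l,s,c=cv2.connectedComponentsWithStats(m);k=1+np.argmax(s[1:,4]);print("pestle px",s[k])
v,u=np.nonzero(l==k)
P=castmany(np.c_[u,v],45,st)
d=np.array([170,-39.])/174.4
t=P@d; tm=t.max(); print("ends",t.min(),tm,tm-t.min())
H=P[(t>tm-130)&(t<tm-10)]
vx,vy,x,y=cv2.fitLine(H.astype(np.float32),cv2.DIST_L2,0,.01,.01).ravel()
if vx<0: vx,vy=-vx,-vy
d=np.array([vx,vy]);t=(P-[x,y])@d; print("yaw",np.degrees(np.arctan2(vy,vx)),"len",np.ptp(t))
for nm,tt in(("bal_from_head",t.min()+72),("bal_from_tail",t.max()-138)): print(nm,(np.array([x,y])+d*tt).round(1))
# plate
m=((hsv[...,1]<90)).astype(np.uint8); m[:, 230:]=0;m[:,:70]=0;m[230:]=0;m[:50]=0
n,l,s,c=cv2.connectedComponentsWithStats(m);k=1+np.argmax(s[1:,4]);print("plate px",s[k])
cn=max(cv2.findContours((l==k).astype(np.uint8),0,1)[0],key=cv2.contourArea)[:,0]
r=cv2.minAreaRect(castmany(cn,8,st).astype(np.float32));print("plate",r)
# notches dark
m=((hsv[...,2]<60)).astype(np.uint8)
n,l,s,c=cv2.connectedComponentsWithStats(m)
for i in range(1,n):
    if s[i,4]>20 and 100<c[i][0]<170 and 80<c[i][1]<215: print("notch",c[i],s[i],onz("wrist",*c[i],30,st).round(1))
E
```

```text
mid [633.2 -87.2] 1.0 171
mid_in [633.1 -87.7] 0.75 159
small [456.1 -96.1] 0.93 103
small_in [455.9 -96.2] 0.83 89
large [553.5 150.1] 0.85 130
large_in [554.4 144.2] 0.81 109
pestle px [ 421   63   51  135 1854]Traceback (most recent call last):
  File "<stdin>", line 16, in <module>
  File "h.py", line 30, in castmany
    def castmany(pts,z,st,cam="wrist"): return np.array([onz(cam,u,v,z,st)[:2] for u,v in pts])
                                                         ~~~^^^^^^^^^^^^^^
  File "h.py", line 16, in onz
    o,d=ray(cam,u,v,st); return o+d*(z-o[2])/d[2]
        ~~~^^^^^^^^^^^^
  File "h.py", line 5, in ray
    c=ctrl.calibration(cam)
ValueError: time passes only in moves, steps and waits
```

```bash
sed -i 's/ctrl.calibration(cam)/cal(cam)/' h.py; sed -i '3a import functools\ncal=functools.cache(lambda n: ctrl.calibration(n))' h.py
python3 - <<'E'
from h import *; import pickle
st=pickle.load(open("st1.pkl","rb")); im=cv2.imread("pics/w1.png")
hsv=cv2.cvtColor(im,cv2.COLOR_BGR2HSV)
m=((hsv[...,1]<70)&(hsv[...,2]>140)).astype(np.uint8); m[:, :395]=0;m[:,480:]=0;m[205:]=0;m[:55]=0
n,l,s,c=cv2.connectedComponentsWithStats(m);k=1+np.argmax(s[1:,4])
v,u=np.nonzero(l==k)
P=castmany(np.c_[u,v],45,st)
d=np.array([170,-39.])/174.4
t=P@d; tm=t.max()
H=P[(t>tm-130)&(t<tm-10)]
vx,vy,x,y=cv2.fitLine(H.astype(np.float32),cv2.DIST_L2,0,.01,.01).ravel()
if vx<0: vx,vy=-vx,-vy
d=np.array([vx,vy]);t=(P-[x,y])@d; print("yaw",np.degrees(np.arctan2(vy,vx)),"len",np.ptp(t))
for nm,tt in(("bal_from_head",t.min()+72),("bal_from_tail",t.max()-138)): print(nm,(np.array([x,y])+d*tt).round(1))
m=((hsv[...,1]<90)).astype(np.uint8); m[:, 230:]=0;m[:,:70]=0;m[230:]=0;m[:50]=0
n,l,s,c=cv2.connectedComponentsWithStats(m);k=1+np.argmax(s[1:,4]);print("plate px",s[k])
cn=max(cv2.findContours((l==k).astype(np.uint8),0,1)[0],key=cv2.contourArea)[:,0]
print("plate",cv2.minAreaRect(castmany(cn,8,st).astype(np.float32)))
m=((hsv[...,2]<60)).astype(np.uint8)
n,l,s,c=cv2.connectedComponentsWithStats(m)
for i in range(1,n):
    if s[i,4]>20 and 100<c[i][0]<170 and 80<c[i][1]<215: print("notch",c[i],s[i],onz("wrist",*c[i],30,st).round(1))
st=ctrl.observe(); print(st["time"],toolmove((633,-87.5,110),st))
E
```

```text
yaw -13.656117 len 214.66881883355512
bal_from_head [ 544.2 -253.3]
bal_from_tail [ 548.8 -254.4]
plate px [  112    70   105   145 13173]
plate ((549.2015991210938, 205.13262939453125), (194.05551147460938, 241.1342315673828), 88.84890747070312)
notch [130.85714286 104.94285714] [128 102   6   7  35] [624.3 241.9  30. ]
notch [141.43333333 193.96666667] [135 192  11   6  30] [471.3 241.6  30. ]
1.95 [1.573 0.421 3.162]
```

Call:
play_rows(rows=[{"travel":[0.5,0.15,0.7],"roll":0},{"travel":[1,0.3,1.5],"roll":0},{"travel":[1.57,0.43,2.4],"roll":0},{"travel":[1.57,0.43,3],"roll":0},{"travel":[1.57,0.43,3.16],"roll":0},{"travel":[1.57,0.43,3.16],"roll":0}])

```text
time: 2.7
ee_pos: [632.6, -89.2, 110.8]
tcp_rot: [180.0, 0.0, -0.0]
contact_force: [0.5, 0.1, 0.7]
width: 85.0
```

Run:
```python
from h import *
st=ctrl.observe(); im=ctrl.snapshot("wrist"); cv2.imwrite("pics/w2.png",im)
print(st["ee_pos"],st["tcp_rot"])
ed=cv2.Canny(im,60,140); px=proj("wrist",(633,-87.5,68),st); print(px)
v,u=np.nonzero(ed); P=castmany(np.c_[u,v][np.hypot(u-px[0],v-px[1])<90],68,st)
for r in(30,26.5):
    c0=np.array([633,-87.5])
    for tol in (8,4,2.5):
        Q=P[np.abs(np.hypot(*(P-c0).T)-r)<tol]; c0,q=fitcirc(Q,r,c0)
    print(r,c0.round(1),round(q,2),len(Q))
cv2.imwrite("pics/w2c.png",im)
print(toolmove((c0[0],c0[1],38),st))
```

```text
[632.56256407 -89.24784273 110.77720305] [ 1.79979105e+02  4.95878192e-02 -3.61947320e-02]
(np.float64(314.3212831332602), np.float64(204.52680826965093))
30 [633.3 -87.3] 0.97 291
26.5 [633.  -87.2] 0.88 225
[ 0.008 -0.034  1.213]
```

View pics/w2.png

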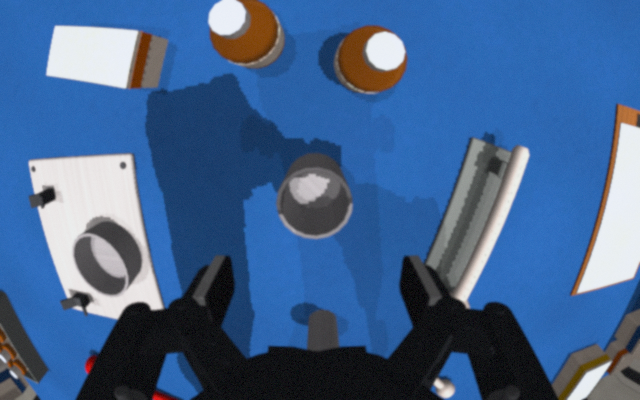

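The cup rim at (315,204) is centred between the jaws (measured 633.2, -87.3). I descend and grip.

Call:
play_rows(rows=[{"travel":[0.01,-0.03,0.3],"roll":0},{"travel":[0.01,-0.03,0.6],"roll":0},{"travel":[0.01,-0.03,0.9],"roll":0},{"travel":[0.01,-0.03,1.15],"roll":0},{"travel":[0.01,-0.03,1.21],"roll":0},{"travel":[0.01,-0.03,1.21],"roll":0}])

```text
time: 3.5
ee_pos: [634.0, -87.1, 39.0]
tcp_rot: [180.0, -0.0, -0.0]
contact_force: [-0.9, 0.5, -0.1]
width: 85.2
```

Call:
play_rows(rows=[{"travel":[0,0,0],"roll":0},{"travel":[0,0,0],"roll":0},{"travel":[0,0,0],"roll":0},{"travel":[0,0,0],"roll":0},{"travel":[0,0,0],"roll":0},{"travel":[0,0,0],"roll":0}], gripper=40, grip_force=40)

```text
time: 4.25
ee_pos: [634.1, -87.1, 39.1]
tcp_rot: [180.0, -0.0, -0.0]
contact_force: [-0.4, 0.2, -0.8]
width: 39.8
```

Run:
```python
from h import *
im=ctrl.snapshot("wrist"); s=ctrl.snapshot("side"); c=ctrl.snapshot("scene")
st=ctrl.observe(); print(st["width"],st["contact_force"])
o=np.zeros((560,640,3),np.uint8)
o[:300]=cv2.resize(im[100:400],(640,300)); 
o[300:560,:320]=cv2.resize(s[110:240,220:380],(320,260)); o[300:560,320:]=cv2.resize(c[150:280,230:390],(320,260))
cv2.imwrite("pics/g1.png",o)
```

```text
39.868830909299014 [-0.06494944 -1.05781634 -0.44353963]
```

View pics/g1.png

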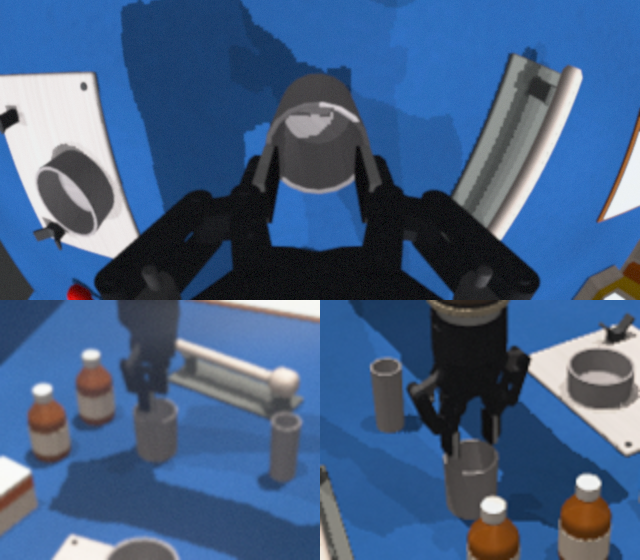

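Run:
```python
from h import *
st=ctrl.observe(); im=ctrl.snapshot("wrist"); cv2.imwrite("pics/w3.png",im)
e=st["ee_pos"]
for h in(20,30,40):
  for dz in(0,19,35): print(h,dz,np.round(proj("wrist",e+[0,h,dz],st)),np.round(proj("wrist",e+[0,-h,dz],st)))
for z in (0,68):print("cup ctr",z,np.round(proj("wrist",(633,-87,z),st)))
ed=cv2.Canny(im,60,140); px=proj("wrist",(640,-87.5,68),st)
v,u=np.nonzero(ed); P=castmany(np.c_[u,v][(np.hypot(u-px[0],v-px[1])<110)],68,st)
for c0 in((633,-87),(655,-87)):
    c0=np.array(c0,float)
    for tol in (8,4,2.5):
        Q=P[np.abs(np.hypot(*(P-c0).T)-30)<tol]; c0,q=fitcirc(Q,30,c0)
    print(c0.round(1),round(q,2),len(Q))
cv2.imwrite("pics/g2.png",cv2.resize(im[140:340,180:460],(784,560),interpolation=cv2.INTER_CUBIC))
```

```text
20 0 [286. 228.] [347. 228.]
20 19 [283. 242.] [350. 242.]
20 35 [280. 255.] [353. 255.]
30 0 [271. 228.] [363. 228.]
30 19 [266. 241.] [367. 241.]
30 35 [262. 255.] [371. 255.]
40 0 [255. 228.] [378. 228.]
40 19 [250. 241.] [383. 241.]
40 35 [244. 254.] [389. 254.]
cup ctr 0 [316. 208.]
cup ctr 68 [316. 252.]
[633.2 -87.3] 0.92 362
[648.1 -87.9] 0.85 190
```

View pics/g2.png

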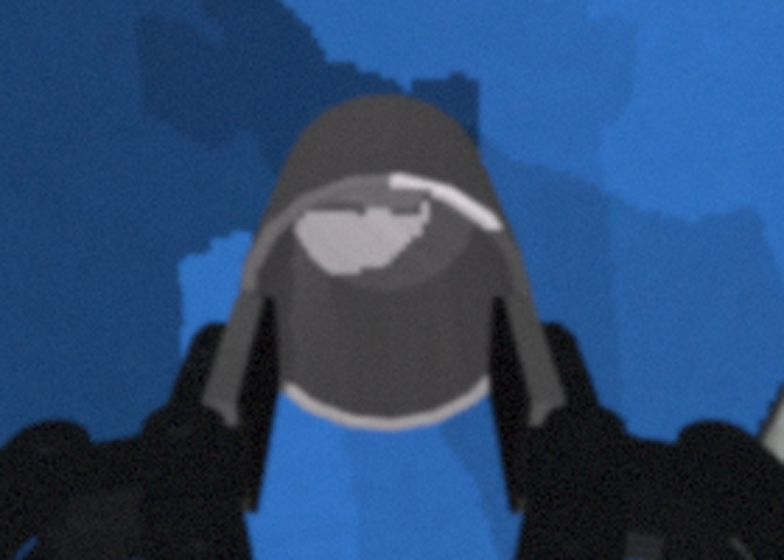

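Run:
```python
from h import *
for h in(20,27,34):
  for z in(40,50,60,70,80): print(h,z,np.round(proj("scene",(634,-87-h,z))),np.round(proj("scene",(634,-87+h,z))),"side",np.round(proj("side",(634,-87-h,z))),np.round(proj("side",(634,-87+h,z))))
```

```text
20 40 [297. 241.] [313. 234.] side [300. 169.] [294. 178.]
20 50 [297. 237.] [313. 231.] side [300. 166.] [294. 175.]
20 60 [297. 234.] [313. 227.] side [299. 163.] [294. 172.]
20 70 [297. 230.] [313. 224.] side [299. 160.] [294. 169.]
20 80 [297. 226.] [313. 220.] side [299. 157.] [293. 166.]
27 40 [295. 242.] [316. 233.] side [301. 168.] [293. 179.]
27 50 [295. 238.] [316. 230.] side [301. 165.] [293. 176.]
27 60 [294. 235.] [316. 226.] side [300. 162.] [293. 173.]
27 70 [294. 231.] [316. 222.] side [300. 159.] [292. 170.]
27 80 [294. 227.] [316. 219.] side [300. 156.] [292. 167.]
34 40 [292. 243.] [318. 232.] side [302. 166.] [292. 181.]
34 50 [292. 239.] [318. 228.] side [302. 163.] [292. 178.]
34 60 [292. 236.] [318. 225.] side [301. 160.] [292. 175.]
34 70 [292. 232.] [318. 221.] side [301. 157.] [291. 172.]
34 80 [291. 229.] [318. 218.] side [301. 154.] [291. 169.]
```

The jaws closed to 40 mm without holding the cup. The fingertips look like they are at rim height, not 30 mm below it. I raise and look at the shut fingers.

Call:
play_rows(rows=[{"travel":[0,0,-0.3],"roll":0},{"travel":[0,0,-0.8],"roll":0},{"travel":[0,0,-1.5],"roll":0},{"travel":[0,0,-2],"roll":0},{"travel":[0,0,-2],"roll":0}])

```text
time: 5.08
ee_pos: [636.1, -87.0, 163.5]
tcp_rot: [179.9, -0.4, -0.0]
contact_force: [0.7, -1.1, 0.7]
width: 40.3
```

Call:
play_rows(rows=[{"travel":[0,0,0],"roll":0},{"travel":[0,0,0],"roll":0},{"travel":[0,0,0],"roll":0},{"travel":[0,0,0],"roll":0},{"travel":[0,0,0],"roll":0}], gripper=0)

```text
time: 5.7
ee_pos: [635.9, -86.9, 163.1]
tcp_rot: [179.9, -0.4, -0.0]
contact_force: [0.4, -0.4, -1.0]
width: 0.1
```

Run:
```python
from h import *
st=ctrl.observe(); im=ctrl.snapshot("wrist"); s=ctrl.snapshot("side"); c=ctrl.snapshot("scene")
print(st["ee_pos"],st["width"])
for d in(0,10,20,30,40):
    p=st["ee_pos"]+[0,0,d]; print(d,*[np.round(proj(n,p,st),1) for n in("scene","side","wrist")], np.round(proj("wrist",p+[11,0,0],st)))
for n,i,(u,v) in(("w",im,(316,228)),("s",s,proj("side",st["ee_pos"])),("c",c,proj("scene",st["ee_pos"]))):
    pass
def crop(i,p,w,h,k): u,v=int(p[0]),int(p[1]); print("origin",u-w//2,v-h//2,"x",k); return cv2.resize(i[v-h//2:v+h//2,u-w//2:u+w//2],None,fx=k,fy=k,interpolation=2)
o=np.hstack([crop(im,(316,240),80,160,3),crop(s,proj("side",st["ee_pos"]),60,120,4),crop(c,proj("scene",st["ee_pos"]),60,120,4)])
cv2.imwrite("pics/t1.png",o);print(o.shape)
```

```text
[635.91652721 -86.89876089 163.11478056] 0.11994453930356949
0 [305.  191.8] [294.  134.2] [316.6 228.3] [317. 213.]
10 [305.  187.8] [293.8 130.7] [316.6 235. ] [317. 219.]
20 [304.9 183.7] [293.6 127.3] [316.6 242.4] [317. 225.]
30 [304.8 179.5] [293.4 123.7] [316.6 250.5] [317. 233.]
40 [304.8 175.3] [293.2 120.1] [316.6 259.5] [317. 241.]
origin 276 160 x 3
origin 263 74 x 4
origin 275 131 x 4
(480, 720, 3)
```

View pics/t1.png

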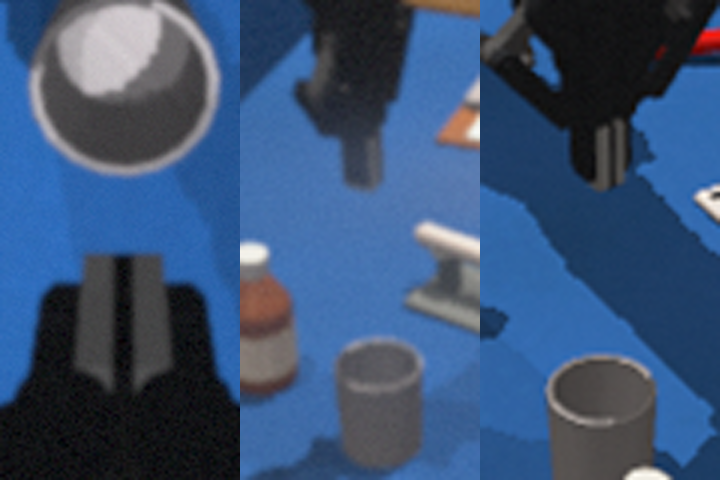

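Run:
```python
from h import *
st=ctrl.observe()
A=[];b=[]
for c,p in(("scene",(306,177.5)),("side",(293.5,120.5))):
    o,d=ray(c,*p); d/=np.linalg.norm(d); M=np.eye(3)-np.outer(d,d); A.append(M);b.append(M@o)
x=np.linalg.lstsq(np.vstack(A),np.hstack(b),rcond=None)[0]; print(x,x-st["ee_pos"])
for dx in(-6,0,6): print(dx,[np.round(proj("wrist",st["ee_pos"]+[dx+11,0,d],st),1)[1] for d in(30,34,38,42)])
print(toolmove((633.2,-87.2,110),st),toolmove((633.2,-87.2,4),st))
```

```text
[637.36574486 -87.25157335 200.22557163] [ 1.34579391 -0.33067138 36.8715584 ]
-6 [np.float64(242.5), np.float64(245.9), np.float64(249.4), np.float64(253.1)]
0 [np.float64(232.7), np.float64(235.9), np.float64(239.3), np.float64(242.8)]
6 [np.float64(222.6), np.float64(225.6), np.float64(228.8), np.float64(232.1)]
[-0.053  0.004  0.889] [-6.600e-02  2.000e-03  2.656e+00]
```

Shut tips sit about 37 mm behind the stated TCP (triangulated by two cameras, and the wrist view is consistent). I will use this offset.

Call:
play_rows(rows=[{"travel":[-0.05,0,0],"roll":0},{"travel":[-0.05,0,0],"roll":0},{"travel":[-0.05,0,0],"roll":0},{"travel":[-0.05,0,0.3],"roll":0},{"travel":[-0.05,0,0.6],"roll":0},{"travel":[-0.05,0,0.9],"roll":0},{"travel":[-0.05,0,1.1],"roll":0},{"travel":[-0.05,0,1.1],"roll":0}], gripper=85)

```text
time: 6.85
ee_pos: [632.7, -86.9, 95.8]
tcp_rot: [180.0, -0.3, -0.0]
contact_force: [1.0, 0.7, 0.4]
width: 84.6
```

Call:
play_rows(rows=[{"travel":[0,0,0.4],"roll":0},{"travel":[0,0,0.8],"roll":0},{"travel":[0,0,1.1],"roll":0},{"travel":[0,0,1.4],"roll":0},{"travel":[0,0,1.6],"roll":0},{"travel":[0,0,1.62],"roll":0},{"travel":[0,0,1.62],"roll":0}])

```text
time: 7.72
ee_pos: [633.5, -86.9, -1.0]
tcp_rot: [180.0, -0.3, -0.0]
contact_force: [-0.5, -0.6, -0.2]
width: 85.2
```

Call:
play_rows(rows=[{"travel":[0,0,0],"roll":0},{"travel":[0,0,0],"roll":0},{"travel":[0,0,0],"roll":0},{"travel":[0,0,0],"roll":0},{"travel":[0,0,0],"roll":0},{"travel":[0,0,0],"roll":0}], gripper=40, grip_force=40)

```text
time: 8.48
ee_pos: [634.3, -87.1, 0.3]
tcp_rot: [179.9, -0.4, -0.0]
contact_force: [-1.3, -0.1, 5.7]
width: 59.2
```

Call:
play_rows(rows=[{"travel":[0,0,-0.2],"roll":0},{"travel":[0,0,-0.6],"roll":0},{"travel":[0,0,-1.2],"roll":0},{"travel":[0,0,-1.8],"roll":0},{"travel":[0,0,-2.2],"roll":0},{"travel":[0,0,-2.3],"roll":0},{"travel":[0,0,-2.3],"roll":0}])

```text
time: 9.35
ee_pos: [633.1, -87.0, 138.1]
tcp_rot: [179.9, -0.4, -0.0]
contact_force: [0.3, -0.5, -2.6]
width: 58.9
```

Call:
play_rows(rows=[{"travel":[-0.1,-0.4,0],"roll":0},{"travel":[-0.4,-1.1,0],"roll":0},{"travel":[-0.7,-1.9,0],"roll":0},{"travel":[-1,-2.8,0],"roll":0},{"travel":[-1.3,-3.6,0],"roll":0},{"travel":[-1.42,-4,0],"roll":0},{"travel":[-1.42,-4.12,0],"roll":0},{"travel":[-1.42,-4.12,0],"roll":0}])

```text
time: 10.35
ee_pos: [548.0, 159.4, 136.4]
tcp_rot: [179.9, -0.3, -0.0]
contact_force: [-0.4, -0.4, -2.1]
width: 59.1
```

```bash
cat > stand.py <<'E'
from h import *
st=ctrl.observe(); im=ctrl.snapshot("wrist"); s=ctrl.snapshot("side"); c=ctrl.snapshot("scene")
print(st["ee_pos"],st["tcp_rot"],st["width"],st["time"])
cv2.imwrite("pics/w4.png",im);cv2.imwrite("pics/s4.png",s);cv2.imwrite("pics/c4.png",c)
def circ(name,img,c0,z,r):
    ed=cv2.Canny(img,40,100); v,u=np.nonzero(ed); px=proj(name,(*c0,z),st)
    P=castmany(np.c_[u,v][np.hypot(u-px[0],v-px[1])<100],z,st,name); c0=np.array(c0,float)
    for tol in(10,5,2.5):
        Q=P[np.abs(np.hypot(*(P-c0).T)-r)<tol]; c0,q=fitcirc(Q,r,c0)
    a=np.arctan2(*(Q-c0).T); print(name,z,r,c0.round(1),round(q,2),len(Q),"arc sectors",len(set((a//0.4).astype(int))))
E
python3 - <<'E'
from stand import *
for n,i in(("wrist",im),("side",s),("scene",c)):
    for r in(43,39): circ(n,i,(549,157),48,r)
i0=cv2.imread("pics/side0.png");i1=cv2.imread("pics/scene0.png")
for r in(43,39): circ("side",i0,(549,157),48,r); circ("scene",i1,(549,157),48,r)
o=cv2.resize(im[60:330,150:480],(660,540)); cv2.imwrite("pics/v4.png",o)
E
```

```text
[547.98315902 159.39876995 136.44351858] [ 1.79893712e+02 -3.36185466e-01 -2.79994068e-02] 59.0798981812486 10.35
wrist 48 43 [546.3 158.6] 0.79 325 arc sectors 14
wrist 48 39 [549.8 160.3] 0.83 252 arc sectors 12
side 48 43 [547.9 157.8] 0.84 86 arc sectors 16
side 48 39 [548.2 160.4] 0.88 81 arc sectors 16
scene 48 43 [551.5 156.6] 0.75 65 arc sectors 16
scene 48 39 [550.5 159.7] 0.85 59 arc sectors 14
side 48 43 [546.7 158.2] 0.93 94 arc sectors 16
scene 48 43 [550.9 155.8] 0.81 57 arc sectors 15
side 48 39 [546.8 161.8] 0.83 96 arc sectors 16
scene 48 39 [551.6 158.3] 0.8 61 arc sectors 16
```

View pics/v4.png

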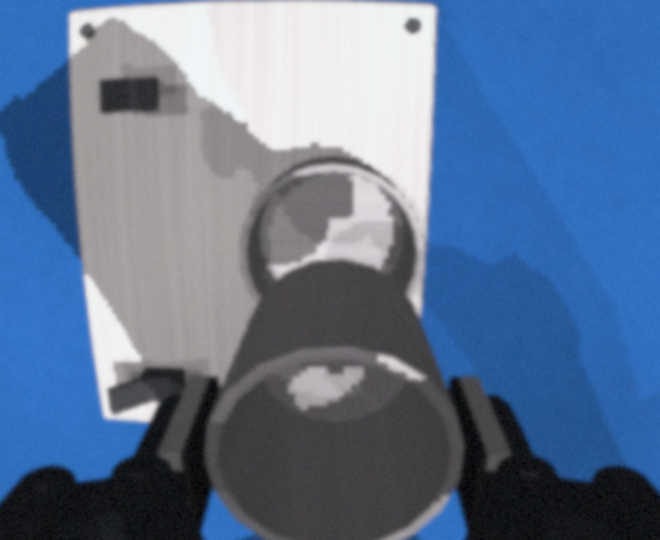

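The cup is held straight, its rim at (333,445) between the jaws, and the large cup's opening is at (333,225) in the crop. The measures agree on about (549,159.5). I lower it.

Call:
play_rows(rows=[{"travel":[0.03,0,0.3],"roll":0},{"travel":[0.03,0,0.7],"roll":0},{"travel":[0.03,0,1.1],"roll":0},{"travel":[0.03,0,1.45],"roll":0},{"travel":[0.03,0,1.7],"roll":0},{"travel":[0.03,0,1.85],"roll":0},{"travel":[0.03,0,1.95],"roll":0},{"travel":[0.03,0,1.97],"roll":0}])

```text
time: 11.5
ee_pos: [551.1, 158.1, 18.6]
tcp_rot: [179.9, -0.4, -0.2]
contact_force: [0.1, 0.0, -1.7]
width: 58.8
```

Call:
play_rows(rows=[{"travel":[0,0,0.01],"roll":0},{"travel":[0,0,0.03],"roll":0},{"travel":[0,0,0.05],"roll":0},{"travel":[0,0,0.07],"roll":0},{"travel":[0,0,0.07],"roll":0}])

```text
time: 12.12
ee_pos: [551.0, 158.1, 14.3]
tcp_rot: [179.9, -0.4, -0.2]
contact_force: [0.3, -0.2, -2.0]
width: 58.6
```

Call:
play_rows(rows=[{"travel":[0,0,0.01],"roll":0},{"travel":[0,0,0.02],"roll":0},{"travel":[0,0,0.03],"roll":0},{"travel":[0,0,0.03],"roll":0}])

```text
time: 12.62
ee_pos: [551.3, 158.0, 13.3]
tcp_rot: [179.9, -0.4, -0.2]
contact_force: [-1.5, -0.6, 6.0]
width: 58.7
```

Contact with the floor (+6 N, where it had been -2 N). Release and rise.

Call:
play_rows(rows=[{"travel":[0,0,0],"roll":0},{"travel":[0,0,0],"roll":0},{"travel":[0,0,0],"roll":0},{"travel":[0,0,0],"roll":0},{"travel":[0,0,0],"roll":0}], gripper=85)

```text
time: 13.25
ee_pos: [551.3, 158.1, 13.2]
tcp_rot: [179.9, -0.4, -0.2]
contact_force: [-1.0, -0.7, 0.2]
width: 85.1
```

Call:
play_rows(rows=[{"travel":[0,0,-0.2],"roll":0},{"travel":[0,0,-0.6],"roll":0},{"travel":[0,0,-1.1],"roll":0},{"travel":[0,0,-1.7],"roll":0},{"travel":[0,0,-2.1],"roll":0},{"travel":[0,0,-2.2],"roll":0}])

```text
time: 14.0
ee_pos: [551.4, 158.8, 147.6]
tcp_rot: [179.9, -0.6, -0.2]
contact_force: [0.0, -0.0, -0.1]
width: 85.1
```

Run:
```python
from stand import *
for r in(30,26.5): circ("wrist",im,(549,159),81,r); circ("side",s,(549,159),81,r)
print(toolmove((456,-96,137),st))
```

```text
[551.36700291 158.7710384  147.59003914] [ 1.79930120e+02 -6.04533309e-01 -1.61211746e-01] 85.08931014647726 14.0
wrist 81 30 [550.5 157.8] 0.9 257 arc sectors 16
side 81 30 [549.4 157.9] 0.95 76 arc sectors 16
wrist 81 26.5 [550.6 157.9] 0.91 223 arc sectors 16
side 81 26.5 [552.4 155.6] 0.98 64 arc sectors 16
[-1.579  4.25   0.165]
```

The middle cup stands at (550.4, 157.9) with its rim at 81 mm. Next is the small cup.

Call:
play_rows(rows=[{"travel":[-0.2,0.5,0],"roll":0},{"travel":[-0.5,1.3,0],"roll":0},{"travel":[-0.8,2.2,0],"roll":0},{"travel":[-1.1,3.1,0],"roll":0},{"travel":[-1.4,3.9,0],"roll":0},{"travel":[-1.58,4.25,0.15],"roll":0},{"travel":[-1.58,4.25,0.15],"roll":0}])

```text
time: 15.02
ee_pos: [452.6, -98.4, 134.3]
tcp_rot: [179.9, -0.2, -0.4]
contact_force: [-0.0, 0.4, 0.4]
width: 84.8
```

Run:
```python
from stand import *
for r in(19,16): circ("wrist",im,(456,-96),88,r); circ("side",s,(456,-94),88,r)
print(toolmove((456,-96,24),st))
```

```text
[452.56657457 -98.3718878  134.3185969 ] [179.86949207  -0.19043075  -0.37447456] 84.78135983773659 15.025
wrist 88 19 [456.1 -95.6] 0.86 197 arc sectors 16
side 88 19 [458.8 -97.3] 0.64 22 arc sectors 11
wrist 88 16 [456.3 -95.9] 0.86 167 arc sectors 16
side 88 16 [ 458.4 -100.7] 0.87 23 arc sectors 13
[ 0.051 -0.044  1.839]
```

Call:
play_rows(rows=[{"travel":[0.06,-0.04,0.2],"roll":0},{"travel":[0.06,-0.04,0.6],"roll":0},{"travel":[0.06,-0.04,1],"roll":0},{"travel":[0.06,-0.04,1.4],"roll":0},{"travel":[0.06,-0.04,1.7],"roll":0},{"travel":[0.06,-0.04,1.84],"roll":0},{"travel":[0.06,-0.04,1.84],"roll":0}])

```text
time: 16.05
ee_pos: [459.1, -92.5, 24.5]
tcp_rot: [179.9, -0.3, -0.0]
contact_force: [-0.1, -0.2, 0.6]
width: 84.7
```

Call:
play_rows(rows=[{"travel":[0,0,0],"roll":0},{"travel":[0,0,0],"roll":0},{"travel":[0,0,0],"roll":0},{"travel":[0,0,0],"roll":0},{"travel":[0,0,0],"roll":0},{"travel":[0,0,0],"roll":0},{"travel":[0,0,0],"roll":0}], gripper=20, grip_force=40)

```text
time: 16.92
ee_pos: [459.6, -92.7, 25.1]
tcp_rot: [179.9, -0.4, -0.0]
contact_force: [-0.7, -0.8, 6.0]
width: 35.5
```

Call:
play_rows(rows=[{"travel":[0,0,-0.2],"roll":0},{"travel":[0,0,-0.6],"roll":0},{"travel":[0,0,-1.2],"roll":0},{"travel":[0,0,-1.8],"roll":0},{"travel":[0,0,-2.2],"roll":0},{"travel":[0,0,-2.4],"roll":0},{"travel":[0,0,-2.4],"roll":0}])

```text
time: 17.8
ee_pos: [458.8, -92.6, 169.5]
tcp_rot: [179.9, -0.4, -0.0]
contact_force: [0.1, 0.7, -2.0]
width: 35.5
```

Run:
```python
from stand import *
e=st["ee_pos"]; zr=88+e[2]-25.1
for r in(19,16): circ("wrist",im,(e[0]-3,e[1]),zr,r)
p=proj("side",e+[0,0,-10]);q=proj("scene",e+[0,0,-10])
cr=lambda i,p:cv2.resize(i[int(p[1])-70:int(p[1])+50,max(0,int(p[0])-50):int(p[0])+50],(400,480),interpolation=2)
cv2.imwrite("pics/v5.png",np.hstack([cr(s,p),cr(c,q)]))
```

```text
[458.8490384  -92.58814021 169.54261004] [ 1.79897636e+02 -4.17668697e-01 -4.07076053e-02] 35.488271990026554 17.8
wrist 232.4426100393102 19 [455.8 -92.7] 0.84 282 arc sectors 15
wrist 232.4426100393102 16 [454.3 -90.2] 0.84 163 arc sectors 12
```

View pics/v5.png

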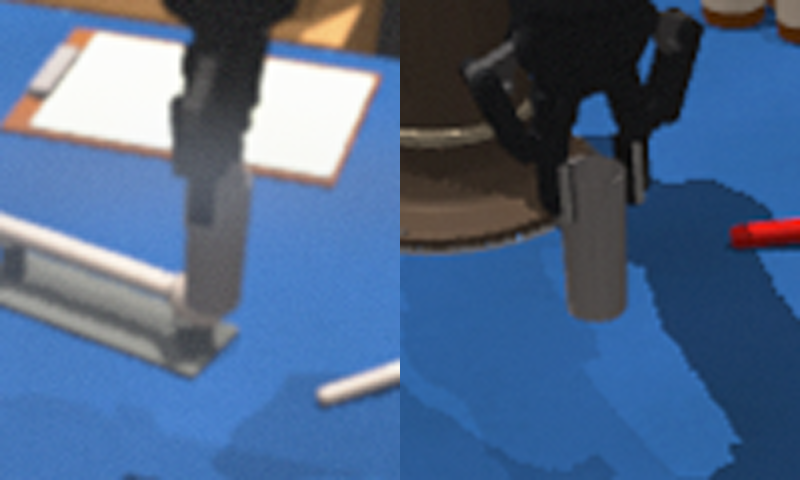

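Held upright, with the cup axis about 3 mm behind the grip centre in x. Carry it to the stand.

Call:
play_rows(rows=[{"travel":[0.2,-0.5,0],"roll":0},{"travel":[0.5,-1.3,0],"roll":0},{"travel":[0.8,-2.2,0],"roll":0},{"travel":[1.1,-3,0],"roll":0},{"travel":[1.4,-3.7,0],"roll":0},{"travel":[1.57,-4.1,0],"roll":0},{"travel":[1.57,-4.18,0],"roll":0},{"travel":[1.57,-4.18,0],"roll":0}])

```text
time: 18.95
ee_pos: [551.5, 157.7, 167.2]
tcp_rot: [179.9, -0.1, -0.0]
contact_force: [0.4, -0.1, -1.2]
width: 35.6
```

Run:
```python
from stand import *
e=st["ee_pos"]; circ("wrist",im,(e[0]-3,e[1]),e[2]+63,19)
for r in(30,26.5): circ("wrist",im,(550,158),81,r);circ("side",s,(550,158),81,r)
print(toolmove((553.3,158,54),st))
```

```text
[551.4848172  157.70036841 167.20554515] [ 1.79895468e+02 -1.42302908e-01 -1.61642055e-02] 35.58055494933939 18.95
wrist 230.205545147156 19 [549.3 156.3] 0.83 382 arc sectors 15
wrist 81 30 [550.3 157.8] 0.91 203 arc sectors 13
side 81 30 [549.1 157.9] 0.88 73 arc sectors 16
wrist 81 26.5 [551.8 158.1] 0.88 188 arc sectors 13
side 81 26.5 [551.9 155.9] 0.91 57 arc sectors 16
[ 0.026 -0.008  1.887]
```

Call:
play_rows(rows=[{"travel":[0.02,-0.01,0.3],"roll":0},{"travel":[0.02,-0.01,0.7],"roll":0},{"travel":[0.02,-0.01,1],"roll":0},{"travel":[0.02,-0.01,1.3],"roll":0},{"travel":[0.02,-0.01,1.6],"roll":0},{"travel":[0.02,-0.01,1.8],"roll":0},{"travel":[0.02,-0.01,1.88],"roll":0},{"travel":[0.02,-0.01,1.88],"roll":0}])

```text
time: 20.1
ee_pos: [553.8, 157.2, 55.2]
tcp_rot: [179.9, -0.2, -0.1]
contact_force: [-0.5, -0.3, -0.6]
width: 35.3
```

Call:
play_rows(rows=[{"travel":[0,0,0.02],"roll":0},{"travel":[0,0,0.04],"roll":0},{"travel":[0,0,0.06],"roll":0},{"travel":[0,0,0.07],"roll":0},{"travel":[0,0,0.07],"roll":0}])

```text
time: 20.72
ee_pos: [553.8, 157.2, 51.0]
tcp_rot: [179.9, -0.2, -0.1]
contact_force: [0.5, 0.7, -2.0]
width: 35.4
```

Call:
play_rows(rows=[{"travel":[0,0,0.01],"roll":0},{"travel":[0,0,0.02],"roll":0},{"travel":[0,0,0.03],"roll":0},{"travel":[0,0,0.03],"roll":0}])

```text
time: 21.22
ee_pos: [553.8, 157.1, 49.1]
tcp_rot: [179.9, -0.2, -0.1]
contact_force: [-0.7, 0.5, -1.1]
width: 35.5
```

Call:
play_rows(rows=[{"travel":[0,0,0.01],"roll":0},{"travel":[0,0,0.02],"roll":0},{"travel":[0,0,0.02],"roll":0}])

```text
time: 21.6
ee_pos: [554.0, 157.2, 48.2]
tcp_rot: [179.9, -0.2, -0.1]
contact_force: [-0.3, -1.1, 2.6]
width: 35.6
```

Call:
play_rows(rows=[{"travel":[0,0,0],"roll":0},{"travel":[0,0,0],"roll":0},{"travel":[0,0,0],"roll":0},{"travel":[0,0,0],"roll":0},{"travel":[0,0,0],"roll":0}], gripper=70)

```text
time: 22.22
ee_pos: [553.9, 157.2, 48.2]
tcp_rot: [179.9, -0.2, -0.1]
contact_force: [0.2, -0.3, -0.4]
width: 70.3
```

Call:
play_rows(rows=[{"travel":[0,0,-0.2],"roll":0},{"travel":[0,0,-0.5],"roll":0},{"travel":[0,0,-1],"roll":0},{"travel":[0,0,-1.6],"roll":0},{"travel":[0,0,-2.1],"roll":0},{"travel":[0,0,-2.2],"roll":0}], gripper=85)

```text
time: 22.98
ee_pos: [554.8, 158.2, 183.8]
tcp_rot: [180.0, -0.5, -0.1]
contact_force: [0.1, 0.5, 1.0]
width: 84.9
```

Run:
```python
from stand import *
circ("wrist",im,(550,158),111,19);circ("side",s,(550,158),111,19);circ("wrist",im,(550,158),81,30);circ("side",s,(550,158),81,30)
o=np.zeros((400,800,3),np.uint8);o[:,:400]=cv2.resize(s[190:310,230:350],(400,400),interpolation=2);o[:,400:]=cv2.resize(im[100:300,216:416],(400,400),interpolation=2)
cv2.imwrite("pics/v6.png",o)
print(toolmove((546,-254,177),st))
```

```text
[554.75272549 158.17098851 183.7621382 ] [ 1.79968294e+02 -5.31534701e-01 -1.25246602e-01] 84.91235797319823 22.975
wrist 111 19 [551.2 157.6] 0.85 154 arc sectors 15
side 111 19 [549.3 154.7] 0.89 46 arc sectors 16
wrist 81 30 [550.7 157.9] 0.83 231 arc sectors 16
side 81 30 [549.2 157.7] 0.93 68 arc sectors 15
[-0.132  6.87   0.115]
```

View pics/v6.png

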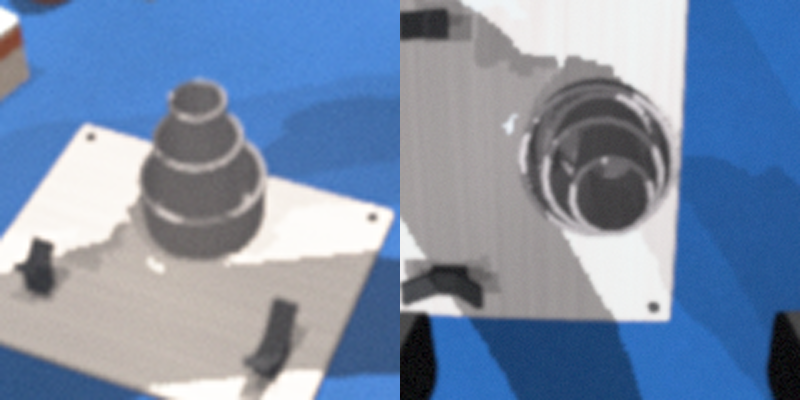

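The cups are nested concentric and upright (side crop rims at (197,97), (198,150), (203,200)). Now to the pestle.

Call:
play_rows(rows=[{"travel":[0,0.4,0],"roll":0},{"travel":[0,1.2,0],"roll":0.2},{"travel":[0,2.1,0],"roll":0.5},{"travel":[-0.1,3,0],"roll":0.8},{"travel":[-0.1,3.9,0],"roll":1.1},{"travel":[-0.1,4.8,0],"roll":1.4},{"travel":[-0.13,5.7,0],"roll":1.68},{"travel":[-0.13,6.5,0],"roll":1.68}])

```text
time: 24.12
ee_pos: [543.3, -234.7, 179.7]
tcp_rot: [179.9, -0.1, -13.6]
contact_force: [0.5, -0.2, 0.0]
width: 84.9
```

Call:
play_rows(rows=[{"travel":[0,0,0],"roll":0},{"travel":[0,0,0],"roll":0}])

```text
time: 24.38
ee_pos: [542.7, -233.9, 178.4]
tcp_rot: [-180.0, -0.0, -13.7]
contact_force: [0.4, -0.1, -0.2]
width: 85.1
```

```bash
cat > pest.py <<'E'
from stand import *
def pestle(z,guess,yaw,img=im):
    hsv=cv2.cvtColor(img,cv2.COLOR_BGR2HSV)
    m=((hsv[...,1]<70)&(hsv[...,2]>120)).astype(np.uint8)
    roi=np.zeros_like(m); d=np.array([np.cos(yaw),np.sin(yaw)]);n=np.array([-d[1],d[0]]);g=np.array(guess)
    q=np.array([proj("wrist",(*(g+d*a+n*b),z),st) for a,b in((-90,-30),(-90,30),(-20,30),(-20,18),(150,18),(150,-18),(-20,-18),(-20,-30))]).astype(np.int32)
    cv2.fillPoly(roi,[q],1); m&=roi
    k,l,s_,c_=cv2.connectedComponentsWithStats(m);i=1+np.argmax(s_[1:,4]);v,u=np.nonzero(l==i)
    P=castmany(np.c_[u,v],z,st); t=(P-g)@d
    H=P[(t>-20)&(t<100)]
    mid=[]
    for a in np.arange(-15,100,8):
        B=H[np.abs((H-g)@d-a)<3]
        if len(B)>3: b=(B-g)@n; mid.append(g+d*a+n*(b.max()+b.min())/2); print(round(a),round(np.ptp(b),1),end="; ")
    vx,vy,x,y=cv2.fitLine(np.array(mid,np.float32),2,0,.01,.01).ravel(); D=np.array([vx,vy])*np.sign(vx)
    t=(P-[x,y])@D; 
    tt=P[np.abs((P-[x,y])@[-D[1],D[0]])<6]; te=(tt-[x,y])@D
    # head shoulder
    w=np.abs((P-[x,y])@[-D[1],D[0]])>12; 
    print("\nyaw",np.degrees(np.arctan2(D[1],D[0])).round(2),"len",np.ptp(te).round(1))
    o=np.array([x,y])
    print("bal by head end",(o+D*(te.min()+72)).round(1),"tail",(o+D*(te.max()-138)).round(1),"shoulder", (o+D*(t[w].max()+32)).round(1) if w.any() else None)
E
python3 - <<'E'
from pest import *
pestle(45,(546.5,-253.8),np.radians(-13.6))
o=im.copy(); cv2.imwrite("pics/w7.png",o)
E
```

```text
[ 542.69262804 -233.90106647  178.44496112] [-1.79997309e+02 -2.02802079e-02 -1.36515851e+01] 85.10357231951447 24.375
-15 28.8; -7 27.6; 1 27.4; 9 28.1; 17 29.1; 25 29.0; 33 28.8; 41 28.7; 49 28.5; 57 27.4; 65 28.2; 73 28.2; 81 28.1; 89 28.1; 97 28.0; 
yaw -13.64 len 216.4
bal by head end [ 540.7 -255.2] tail [ 546.9 -256.7] shoulder [ 709.9 -296.3]
```

Run:
```python
from h import *
import stand as S
st=S.st; im=S.im; hsv=cv2.cvtColor(im,cv2.COLOR_BGR2HSV); g=np.array([544.,-255]); y=np.radians(-13.64); d=np.array([np.cos(y),np.sin(y)]);n=np.array([-d[1],d[0]])
# value/sat profile across the handle, and width of white for several thresholds along axis
smp=lambda a,b:(lambda p:hsv[int(round(p[1])),int(round(p[0]))])(proj("wrist",(*(g+d*a+n*b),45),st))
for a in(30,80): print(a,[(b,*map(int,smp(a,b)[1:])) for b in range(-24,25,4)])
for th in(150,180,200):
    out=[]
    for a in range(-84,146,6):
        w=[b for b in range(-28,29) if smp(a,b)[2]>th and smp(a,b)[1]<75]
        if w: out.append((a,min(w),max(w)))
    print(th,out)
```

```text
[ 543.58453229 -232.78958755  179.45706487] [ 1.79985544e+02 -1.21967762e-01 -1.35005901e+01] 85.04976343355196 24.525
30 [(-24, 141, 164), (-20, 5, 157), (-16, 5, 159), (-12, 8, 161), (-8, 5, 147), (-4, 13, 154), (0, 25, 221), (4, 11, 235), (8, 20, 228), (12, 26, 176), (16, 7, 77), (20, 3, 78), (24, 8, 96)]
80 [(-24, 115, 159), (-20, 11, 165), (-16, 6, 164), (-12, 8, 159), (-8, 8, 157), (-4, 10, 149), (0, 20, 227), (4, 8, 230), (8, 24, 222), (12, 23, 157), (16, 3, 80), (20, 6, 81), (24, 4, 124)]
150 [(-72, -6, 16), (-66, -12, 23), (-60, -14, 22), (-54, -12, 22), (-48, -13, 21), (-42, -12, 17), (-36, -8, 11), (-30, -3, 11), (-24, -4, 11), (-18, -3, 11), (-12, -3, 13), (-6, -11, 7), (0, -18, 6), (6, -21, 6), (12, -22, 8), (18, -23, 12), (24, -22, 13), (30, -23, 12), (36, -21, 12), (42, -20, 12), (48, -19, 12), (54, -3, 12), (60, -14, 12), (66, -14, 12), (72, -23, 12), (78, -22, 12), (84, -23, 12), (90, -23, 12), (96, -22, 11), (102, -22, 12), (108, -23, 11), (114, -24, 12), (120, -22, 12), (126, -3, 12), (132, -3, 12), (138, -2, 11)]
180 [(-72, -6, 12), (-66, -11, 20), (-60, -12, 20),
[... 262 characters left out ...]
11), (60, -2, 11), (66, -2, 11), (72, -2, 11), (78, -2, 11), (84, -2, 10), (90, -3, 10), (96, -3, 10), (102, -3, 10), (108, -3, 10), (114, -2, 11), (120, -2, 11), (126, -2, 11), (132, -2, 11), (138, -2, 10)]
200 [(-72, -1, 10), (-66, -10, 16), (-60, -9, 17), (-54, -10, 15), (-48, -10, 10), (-42, -5, 4), (-30, 4, 5), (-24, -1, 7), (-18, 1, 7), (-12, -1, 10), (-6, -1, 5), (0, -1, 5), (6, -1, 4), (12, -2, 6), (18, -2, 10), (24, -2, 10), (30, -1, 10), (36, -1, 10), (42, -1, 10), (48, -1, 10), (54, -1, 10), (60, -1, 10), (66, -1, 10), (72, -2, 9), (78, -2, 9), (84, -2, 9), (90, -2, 9), (96, -2, 9), (102, -2, 9), (108, -2, 9), (114, -1, 10), (120, -1, 10), (126, -1, 10), (132, -2, 9), (138, 0, 9)]
```

Run:
```python
from h import *
st=ctrl.observe();print(st["ee_pos"],toolmove((547.5,-251.4,100),st),toolmove((547.5,-251.4,-12),st))
```

```text
[ 543.64794482 -233.56136265  179.86072534] [0.128 0.273 1.332] [0.123 0.271 3.198]
```

Call:
play_rows(rows=[{"travel":[0.06,0.14,0.2],"roll":0},{"travel":[0.12,0.27,0.6],"roll":0},{"travel":[0.12,0.27,1.1],"roll":0},{"travel":[0.12,0.27,1.5],"roll":0},{"travel":[0.12,0.27,1.7],"roll":0},{"travel":[0.12,0.27,1.7],"roll":0}])

```text
time: 25.42
ee_pos: [546.6, -251.1, 76.9]
tcp_rot: [180.0, -0.1, -13.5]
contact_force: [-0.0, -0.9, 0.1]
width: 84.7
```

Run:
```python
from stand import *
hsv=cv2.cvtColor(im,cv2.COLOR_BGR2HSV); g=np.array([547.5,-251.4]); y=np.radians(-13.64); d=np.array([np.cos(y),np.sin(y)]);n=np.array([-d[1],d[0]])
smp=lambda a,b:(lambda p:hsv[int(round(p[1])),int(round(p[0]))])(proj("wrist",(*(g+d*a+n*b),45),st))
out=[]
for a in range(-90,160,4):
    w=[b for b in range(-28,29) if smp(a,b)[2]>175 and smp(a,b)[1]<75]
    if w: out.append((a,min(w),max(w)))
print(out,toolmove((547.5,-251.4,-12),st))
cv2.imwrite("pics/v8.png",im)
```

```text
[ 546.58698478 -251.10912081   76.94044365] [ 1.79968944e+02 -6.51047764e-02 -1.35451693e+01] 84.67386099072894 25.425
[(-82, 1, 1), (-78, -10, 11), (-74, -13, 16), (-70, -15, 16), (-66, -16, 17), (-62, -16, 17), (-58, -16, 17), (-54, -15, 16), (-50, -16, 16), (-46, -11, 12), (-42, -6, 9), (-38, -3, 3), (-34, -5, 6), (-30, -6, 6), (-26, -6, 6), (-22, -6, 6), (-18, -5, 6), (22, -6, 8), (26, -6, 8), (30, -6, 8), (34, -6, 8), (38, -6, 7), (42, -6, 7), (46, -6, 7), (50, -6, 7), (54, -6, 7), (58, -6, 7), (62, -7, 7), (66, -7, 7), (70, -7, 7), (74, -7, 7), (78, -7, 7), (82, -7, 7), (86, -7, 7), (90, -7, 7), (94, -7, 7), (98, -7, 7), (102, -7, 7), (106, -7, 7), (110, -7, 7), (114, -7, 7), (118, -6, 7), (122, -6, 7), (126, -6, 7), (130, -6, 7), (134, -7, 7), (138, -5, 5)] [0.014 0.    1.482]
```

The axis is centred, and the tail end at about +138 confirms the balance point. Descend and grip.

Call:
play_rows(rows=[{"travel":[0.015,0,0.2],"roll":0},{"travel":[0.015,0,0.5],"roll":0},{"travel":[0.015,0,0.8],"roll":0},{"travel":[0.015,0,1.1],"roll":0},{"travel":[0.015,0,1.35],"roll":0},{"travel":[0.015,0,1.47],"roll":0},{"travel":[0.015,0,1.47],"roll":0}])

```text
time: 26.45
ee_pos: [548.8, -251.6, -9.9]
tcp_rot: [179.9, -0.2, -13.5]
contact_force: [-0.1, -0.4, -0.4]
width: 84.9
```

Call:
play_rows(rows=[{"travel":[0,0,0],"roll":0},{"travel":[0,0,0],"roll":0},{"travel":[0,0,0],"roll":0},{"travel":[0,0,0],"roll":0},{"travel":[0,0,0],"roll":0},{"travel":[0,0,0],"roll":0},{"travel":[0,0,0],"roll":0},{"travel":[0,0,0],"roll":0}], gripper=5, grip_force=60)

```text
time: 27.45
ee_pos: [549.3, -250.8, -9.4]
tcp_rot: [180.0, -0.2, -13.5]
contact_force: [-0.6, 3.4, 5.7]
width: 15.7
```

Call:
play_rows(rows=[{"travel":[0,0,-0.1],"roll":0},{"travel":[0,0,-0.3],"roll":0},{"travel":[0,0,-0.6],"roll":0},{"travel":[0,0,-1],"roll":0},{"travel":[0,0,-1.5],"roll":0},{"travel":[0,0,-2],"roll":0},{"travel":[0,0,-2.3],"roll":0},{"travel":[0,0,-2.3],"roll":0}])

```text
time: 28.45
ee_pos: [549.6, -251.1, 130.3]
tcp_rot: [179.9, -0.4, -13.5]
contact_force: [1.0, -0.6, -3.0]
width: 16.1
```

Run:
```python
from h import *
st=ctrl.observe();im=ctrl.snapshot("wrist");cv2.imwrite("pics/w9.png",im)
e=st["ee_pos"]; print(e,st["tcp_rot"],st["width"])
hsv=cv2.cvtColor(im,cv2.COLOR_BGR2HSV); y=np.radians(st["tcp_rot"][2]); d=np.array([np.cos(y),np.sin(y)]);n=np.array([-d[1],d[0]])
z=45+e[2]+9.4
for tilt in(0,):
    out=[]
    for a in range(-90,160,6):
        w=[]
        for b in range(-28,29):
            p=proj("wrist",(*(e[:2]+d*a+n*b),z),st); h=hsv[int(p[1]),int(p[0])]
            if h[2]>150 and h[1]<75: w.append(b)
        if w: out.append((a,min(w),max(w)))
    print(out)
# target: stand centre (549.2,205.1) yaw
s=np.radians(-1.1)
```

```text
[ 549.60821466 -251.13438365  130.32914446] [179.94977819  -0.40385695 -13.51978487] 16.091081975928134
[(-54, -3, 3), (-48, -12, 11), (-42, -11, 5), (-36, -8, 6), (-30, -8, 1), (-24, -8, -4), (18, -8, -5), (24, -8, 0), (30, -8, 5), (36, -8, 7), (42, -8, 7), (48, -10, 7), (54, -11, 7), (60, -8, 7), (66, -9, 7), (72, -9, 7), (78, -9, 7), (84, -9, 7), (90, -8, 7), (96, -9, 7), (102, -8, 7), (108, -9, 7), (114, -9, 7), (120, -9, 7), (150, -4, 4), (156, -8, 3)]
```

Run:
```python
from h import *
st=ctrl.observe();e=st["ee_pos"]; s=ctrl.snapshot("side"); c=ctrl.snapshot("scene"); im=cv2.imread("pics/w9.png")
cv2.imwrite("pics/s9.png",s);cv2.imwrite("pics/c9.png",c)
o=np.zeros((600,800,3),np.uint8); o[:340,:544]=cv2.resize(im,(544,340))
def cr(i,p,W,H,k): u,v=int(p[0]),int(p[1]); print(u-W//2,v-H//2); return cv2.resize(i[v-H//2:v+H//2,u-W//2:u+W//2],None,fx=k,fy=k,interpolation=2)
p=e+[20,0,50]
o[340:600,:400]=cr(s,proj("side",p),160,104,2.5); o[340:600,400:]=cr(c,proj("scene",p),160,104,2.5)
cv2.imwrite("pics/v9.png",o)
y=np.radians(-13.52);d=np.array([np.cos(y),np.sin(y),0])
for nm in("side","scene"): print(nm,[np.round(proj(nm,e+[0,0,54.4]+d*a)) for a in(-74,-34,-2,136)])
```

```text
259 51
135 142
side [array([371., 110.]), array([358., 106.]), array([347., 103.]), array([306.,  90.])]
scene [array([206., 169.]), array([209., 179.]), array([211., 188.]), array([224., 230.])]
```

View pics/v9.png

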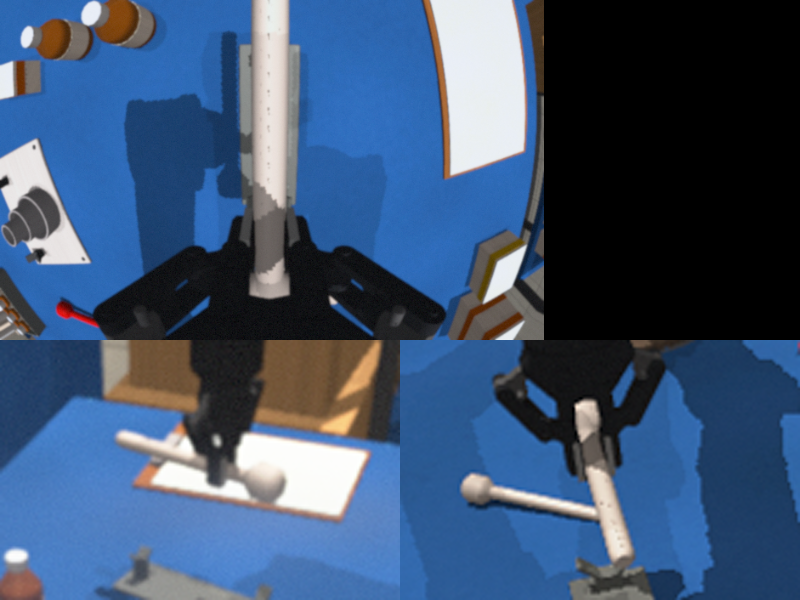

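Side view: head centre at (365,108) and tail end at (307,90). Scene view: tail end at (224,230). All match a level pestle held at its balance point, within about 1 px. I refine the cradle position from the earlier images.

Run:
```python
from h import *
def blobs(cam,f,pts):
    im=cv2.imread(f); v=cv2.cvtColor(im,cv2.COLOR_BGR2HSV)[...,2]; m=(v<70).astype(np.uint8)
    n,l,s,c=cv2.connectedComponentsWithStats(m); r=[]
    for p in pts:
        best=min((i for i in range(1,n) if 15<s[i,4]<400),key=lambda i:np.hypot(*(c[i]-p))); r.append(c[best]); print(cam,p,c[best].round(1),s[best])
    return r
a=blobs("scene","pics/scene0.png",[(379,165),(418,192)]); b=blobs("side","pics/side0.png",[(312,292),(241,269)])
for p,q,n in zip(a,b,("wide","narrow")):
    A=[];B=[]
    for c,x in(("scene",p),("side",q)):
        o,d=ray(c,*x); d/=np.linalg.norm(d); M=np.eye(3)-np.outer(d,d); A.append(M);B.append(M@o)
    x,res,*_=np.linalg.lstsq(np.vstack(A),np.hstack(B),rcond=None); print(n,x.round(1),res)
st=ctrl.observe(); print(st["ee_pos"],st["joints"].round(0))
```

```text
scene (379, 165) [378.4 166.8] [373 159  14  13  51]
scene (418, 192) [417.1 193.9] [413 188   9  12  58]
side (312, 292) [241.5 273.9] [239 271   6   7  33]
side (241, 269) [241.5 273.9] [239 271   6   7  33]
wide [564.7 241.3  60.7] [5938.82145986]
narrow [622.8 255.1  18.1] [0.9195429]
[ 547.93474042 -250.45586854  127.43483613] [ 33.  26. -18.  98.   9.  57. -91.]
```

Call:
play_rows(rows=[{"travel":[-0.05,-0.15,-0.2],"roll":0},{"travel":[-0.15,-0.5,-0.25],"roll":-0.1},{"travel":[-0.3,-1.05,-0.25],"roll":-0.2},{"travel":[-0.47,-1.6,-0.25],"roll":-0.4},{"travel":[-0.65,-2.2,-0.25],"roll":-0.6},{"travel":[-0.83,-2.8,-0.25],"roll":-0.8},{"travel":[-1,-3.4,-0.25],"roll":-0.95},{"travel":[-1.18,-4,-0.25],"roll":-1.1}])

```text
time: 29.6
ee_pos: [534.4, 2.5, 142.5]
tcp_rot: [-180.0, -0.1, -4.5]
contact_force: [0.2, -0.3, -2.3]
width: 16.1
```

Run:
```python
from h import *
st=ctrl.observe(); print(st["ee_pos"],st["tcp_rot"],st["width"],toolmove((522,255,135),st),(st["tcp_rot"][2]+1.1)/8)
```

```text
[534.40696771   2.50580237 142.52939602] [-1.79995439e+02 -1.36873013e-01 -4.53847526e+00] 16.123042246656887 [-0.539 -4.179  0.125] -0.42980940699740083
```

Call:
play_rows(rows=[{"travel":[-0.08,-0.6,0],"roll":-0.1},{"travel":[-0.16,-1.2,0],"roll":-0.2},{"travel":[-0.24,-1.8,0],"roll":-0.3},{"travel":[-0.32,-2.4,0],"roll":-0.4},{"travel":[-0.4,-3,0.05],"roll":-0.43},{"travel":[-0.47,-3.6,0.1],"roll":-0.43},{"travel":[-0.53,-4,0.12],"roll":-0.43},{"travel":[-0.54,-4.18,0.12],"roll":-0.43}])

```text
time: 30.6
ee_pos: [520.2, 258.0, 135.3]
tcp_rot: [-180.0, -0.1, -0.9]
contact_force: [0.3, -0.1, -2.9]
width: 16.0
```

Run:
```python
from h import *
st=ctrl.observe(); print(st["ee_pos"],st["tcp_rot"],toolmove((522,255,91),st))
```

```text
[520.18414997 258.03873242 135.34307411] [-1.79958428e+02 -9.92922343e-02 -8.56556077e-01] [0.03  0.051 0.739]
```

Call:
play_rows(rows=[{"travel":[0.03,0.05,0.1],"roll":0},{"travel":[0.03,0.05,0.25],"roll":0},{"travel":[0.03,0.05,0.45],"roll":0},{"travel":[0.03,0.05,0.6],"roll":0},{"travel":[0.03,0.05,0.7],"roll":0},{"travel":[0.03,0.05,0.73],"roll":0},{"travel":[0.03,0.05,0.73],"roll":0},{"travel":[0.03,0.05,0.73],"roll":0}])

```text
time: 31.6
ee_pos: [522.2, 255.2, 91.9]
tcp_rot: [-179.9, -0.1, -0.9]
contact_force: [-0.8, -0.6, -2.1]
width: 15.6
```

Run:
```python
from stand import *
print(st["qvel"].round(1),st["contact_force"])
circ("wrist",im,(550,158),111,19);circ("side",s,(550,158),111,19);circ("side",s,(550,158),81,30)
e=st["ee_pos"]; y=np.radians(st["tcp_rot"][2]);d=np.array([np.cos(y),np.sin(y),0])
# white pestle mask in side/scene: ends vs expectation
for nm,i in(("side",s),("scene",c)):
    hsv=cv2.cvtColor(i,cv2.COLOR_BGR2HSV); print(nm,[proj(nm,e+[0,0,54.4]+d*a) for a in(-54,136)])
    for a in(-70,-60,-54,-45,90,110,130,136,145):
        col=[]
        for b in(-30,-24,-20,-15,-9,-5,0,5,9,15,20,24,30):
            p=proj(nm,e+[0,0,54.4+b]+d*a); h=hsv[int(round(p[1])),int(round(p[0]))]; col.append("#" if h[1]<75 and h[2]>110 else ".")
        print(a,"".join(col))
# wrist: notch blobs for cradle location
v=cv2.cvtColor(im,cv2.COLOR_BGR2HSV)[...,2]
for nm,p in(("narrow",(630,254,35)),("wide",(468,254,35))): print(nm,np.round(proj("wrist",p,st)))
```

```text
[522.2041227  255.21271423  91.88355149] [-1.79942542e+02 -1.29174224e-01 -8.53277602e-01] 15.566856443240333 31.6
[ 0.   0.   0.  -0.   0.1  0.  -0.2] [-0.78938219 -0.55291308 -2.08688036]
wrist 111 19 [550.6 153.9] 0.98 217 arc sectors 16
side 111 19 [548.6 153.6] 0.87 23 arc sectors 8
side 81 30 [550.3 159.4] 0.87 46 arc sectors 11
side [(np.float64(306.2801569856214), np.float64(252.74275902158297)), (np.float64(216.79495789008428), np.float64(227.16887068454997))]
-70 #############
-60 #############
-54 #############
-45 ############.
90 ....######...
110 ....######.##
130 ....########.
136 ....#######..
145 ...######...#
scene [(np.float64(382.4461130813622), np.float64(125.2097628735544)), (np.float64(433.64566695649415), np.float64(156.77909068039517))]
-70 ......##.....
-60 .....#.......
-54 .....#.......
-45 .....##......
90 ....#####....
110 ....#####....
130 .....####....
136 .......##....
145 .............
narrow [316.  64.]
wide [319. 257.]
```

```bash
python3 -c "
from rig import ctrl
print(ctrl.sign_off()); s=ctrl.observe(); print(s['time'],s['width'],s['ee_pos'])"
```

```text
the job is handed in; nothing more can be done
None
the job is handed in; nothing more can be done
```

I placed the middle cup in the large cup and the small cup in the middle one. I lifted the large white pestle at its balance point and handed in at about 31.8 s with it held still, about 100 mm above the cradle.

**Last checks**
- **Cups:** each was lowered until the force showed floor contact, then released. The rims were found at the right heights. The middle cup is at about (550, 158). The small cup was measured 3–4 mm off that, within the 12 mm limit.
- **Pestle:** it points along the cradle with its head over the wide notch, and the jaw width was steady at about 16 mm. In both fixed views the tail is where a level pestle's would be.
- **Last check limits:** in the final pictures the head could not be confirmed because of shading and a pale background. It had matched in the side view just after the lift.
- **Cradle place:** I took it from the stand's geometry and the earlier images, good to about 5 mm. One automatic notch search failed, matching the same blob for both notches, so I dropped it.
- **Bottles and carton:** I never came near them, but took no final measurement of them.

**What disagreed or failed**
- **First grasp missed:** the jaws closed just above the middle cup's rim without moving it. The real fingertips sit about 37 mm behind the stated TCP (seen in three cameras). I allowed for this from then on.
- **Jaw width readings:** they came out about 2 mm too small on the small cup and the pestle.

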